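# Roll a loaded test trolley past the label reader and brake it at the flag

## Robot

A 6-joint arm with a two-finger parallel gripper is mounted at the origin on the work surface. World frame = base frame: x ahead of the robot, y to its left, z up, the work surface at z = 0. Lengths are in mm, angles in rad, forces in N, time in s.
With the tool pointing down it reaches from about 275 to 1000 mm from the base axis. Payload 8.4 kg.
Tool frame: the origin (TCP) lies between the finger pads, 19 mm behind the fingertips; this is the grasp point; z points along the fingers, y is the line along which they close (so a half turn about z gives the same grasp; the last joint's range is limited). The gripper opens to 85 mm and grips with 20 to 120 N. Pads are 22 mm wide; open, the fingers measure 114 mm over their backs; the gripper's body (76 mm by 85 mm) begins 54 mm behind the grasp point. The pads swing forward as they close: fully open they stand 13 mm farther back than shut.
Start: joints at [-1.208, 0.353, 1.633, -0, 1.155, -0.002], TCP at [222.975, -583.875, 249.981] pointing down, gripper open.
Joint ranges: [-2.63, 2.63], [-0.92, 2.1], [0.06, 2.66], [-1.3, 4.44], [0, 2.69], [-3.02, 3.02]. Speed limits (rad/s): [2.22, 2.22, 2.79, 3.14, 3.14, 3.14].

## Interface

Orientations are given as [roll, pitch, yaw] about the fixed x, y, z axes, in that order (R = Rz(yaw) Ry(pitch) Rx(roll)).
In Python, from rig import sense, grab_frame, sign_off gives the robot as it stands. The module is installed in compiled form; this text tells all that it offers.
- The arm moves only by the tool send_rows, never from a script. Its argument "moves" is a list that holds one entry, the list of rows, each a list of 7 numbers: the shift along the world's x, y, z in m, then the turn, a rotation vector about the world's x, y, z in rad, then the opening, from -1 (shut) to 1 (fully open). In form: [[[dx, dy, dz, rx, ry, rz, jaw], ...]]. A call has 1 to 10 rows; each row shifts and turns the commanded pose from where the row before left it; what a row does not reach is not made up. A row lasts 1/10 s, in which the tool goes at most 50 mm and 8.59 degrees, less where a joint would pass 70% of its speed; a pose out of reach is approached as far as the arm can. A call with a gripper value outside its range is refused whole. The fingers move at their own pace and stop on an object; "grip_force" is the grip in N (left out, the last holds). Time passes only in rows, so rows that do not move let the fingers close. It gives the time, the measured TCP pose, the force, the opening and the grip force at its end, in the units of the state.
- sense(): the state, without advancing time (a new reading comes with each control period).
- grab_frame(name): name is "side" or "top" or "wrist"; returns a dict with "img" (384x512x3 uint8, red, green, blue), "mtx" (3x3 intrinsics, pixels), "dist" ([k1, k2, p1, p2, k3] as OpenCV has them; the pictures are not rectified), "rvec" (rotation vector, rad) and "tvec" (3), from world to camera coordinates, as OpenCV has them; the wrist camera has in their place "T_tool_cam" (4x4, takes a point from camera to tool coordinates, whose origin is the TCP and whose axes are the flange's). Camera axes: x right, y down, z forward; pixel columns grow to the right and rows downward; lengths in mm; the calibration is good to about 2 mm. A picture is of the moment at which its call begins: read the wrist's pose just before it. There is no depth.
- sign_off(): hands the job in; it is judged then, once.
The state is a dict: "clock": time; "qpos": joint angles; "qvel": joint speeds; "joint_efforts": joint torques, N m; "eef_pos": TCP position; "tcp_rot": TCP orientation; "contact_force": force on the tool from outside, world axes, zero at the start; "wrist_torque": the same for the moment, N m; "opening": opening from 0.0 (shut) to 1.0 (fully open); "grasp_force": force on a finger pad.
Only numpy, scipy, OpenCV 4.12 (cv2) and the standard library are available. Lean on these libraries where they do the work, as an engineer would, in place of code of your own. Each camera call takes 0.05 s, during which the arm holds its last target. There are 200 camera calls.

## Task

Push the trolley with the two power supply units along its rail so that the white label on the forward unit passes the black label reader in one steady forward run at 8 to 20 cm/s and does not come back to it, then brake it so that its white pointer comes to rest opposite the red flag, within about a centimetre; it must never reach the yellow end stop's rubber buffer. The trolley runs almost without friction and carries fragile goods: push and brake gently, touching only the two orange pads that face the open bay between the units, never the units or the tray. When it stands still at the flag, take the hand up out of the bay and leave everything else on the bench where it is.

Things in the scene. Friction and masses are not known exactly. Their poses are not given: they have to be found in the camera images.
- rail: aluminium rail base, 100 mm wide, 860 mm long, fixed; origin on the table under its middle; y axis along the rail in the direction of travel, x across it, away from the robot. At each end a yellow stop with a black rubber buffer (faces at y = +390 and -390 mm).
- trolley (a joint): travel of the trolley along the rail's +y, m: 0 at the rear buffer, 0.40 at the forward buffer; at value s the middle of the bay is at y = s - 0.20 in the rail's frame. At rest at 0.005 to 0.045 at the start. The label is read while it runs from 0.12 to 0.17: there keep 0.08 to 0.20 m/s forward, do not roll back into it; never above 0.25 m/s. The flag calls for a final value of 0.26 to 0.34.
- reader (a point): middle of the red window of the black label reader (50 x 70 x 55 mm on a post, top 125 mm above the table), fixed to the rail, facing it, 110 mm beyond its centre line.
- pointer (a point): tip of the white pointer (12 mm wide) on the far side of the trolley's tray, 60 mm above the table, 140 mm ahead of the middle of the bay along the rail, 93 mm beyond the centre line.
- flag: red flag on a stand, 110 mm high, fixed beyond the rail; origin on the table below its 12 mm wide red finger; its y axis is parallel to the rail's. The pointer is at the mark when its y in the flag's frame is 0.
- front_pad: orange pad to push forward, at the forward end of the bay, fixed to the trolley, 110 mm wide across the rail, 60 mm high (65 to 125 mm above the table); origin in the centre of the face that looks back into the bay, 95 mm above the table, 90 mm ahead of the middle of the bay; y axis along the rail. Sprung: gives 1 mm per N, up to 10 mm; keep below 10 N.
- rear_pad: the same pad at the rear end of the bay, 90 mm behind its middle, origin in the centre of the face that looks forward into the bay. For braking. Sprung alike: what hits it bounces off at about half the speed. The bay between the pads is 180 mm long, open above and to both sides; the tray below it is 55 mm above the table.
- load: tray (380 x 130 mm) with a steel power supply unit on each end (130 mm across, 78 mm along the rail, tops 130 mm above the table); do not touch. Origin on the table under the middle of the bay. The trolley with it moves 3.0 kg nominally (2.2 to 4); bearing friction about 0.05 N plus 0.12 N per m/s, so from 0.12 m/s it coasts about 0.3 m; 0.1 N sets it rolling.
- cleaner: blue bottle of cleaner, 56 mm across, 170 mm high, standing on the robot's side of the rail, to the left; leave alone. Origin at the centre of its underside.
There are look-alikes about, which are no part of the job. What is meant by the flag is not purple or turquoise, and is the smaller of those in its own colour.

How it is judged:
By the outcome, as a careful person would: the job done as asked, in the order asked, and still so for the second after the job is handed in, with the robot touching nothing.
It also fails if it takes over 40 s, if anything falls off the work surface, if the arm or the gripper's body presses on something with over 40 N, if the wrist force passes 120 N, or if a joint passes its speed limit or range.

## Working session

There is one attempt and no reset: what is moved stays moved. The work goes in short steps, Python scripts to look and compute and a tool call to move; the robot and the scene stay as the last step left them, time stands still between calls to the robot, and variables do not carry over. Pictures are saved under pics/ and viewed, at most 10 in all, crops included, and the job is handed in when it is done.

Besides the shell and the picture viewer there is one more tool, called after ">>>" as name(argument=value, ...) on one line, values as JSON. send_rows: Moves the arm, as the interface text tells. Its arguments: {"type":"object","properties":{"moves":{"type":"array"},"grip_force":{"type":"number"}},"required":["moves"]}

```bash
mkdir -p pics; cat > h.py <<'E'
import numpy as np, cv2
from rig import sense, grab_frame, sign_off
def ray(f,uv):
    p=cv2.undistortPoints(np.array([[uv]],float),np.array(f['mtx']),np.array(f['dist']))[0,0]
    R=cv2.Rodrigues(np.array(f['rvec'],float))[0]; t=np.array(f['tvec'],float).ravel()
    return -R.T@t, R.T@np.array([p[0],p[1],1.])
def onz(f,uv,z):
    c,d=ray(f,uv); return c+d*(z-c[2])/d[2]
def tri(f1,a,f2,b):
    c1,d1=ray(f1,a);c2,d2=ray(f2,b)
    s=np.linalg.lstsq(np.c_[d1,-d2],c2-c1,rcond=None)[0]
    p,q=c1+d1*s[0],c2+d2*s[1]; return (p+q)/2,np.linalg.norm(p-q)
def proj(f,P): return cv2.projectPoints(np.array(P,float).reshape(-1,1,3),np.array(f['rvec'],float),np.array(f['tvec'],float),np.array(f['mtx']),np.array(f['dist']))[0].reshape(-1,2)
def save(n,im,s=1.5): cv2.imwrite('pics/'+n,cv2.resize(im[:,:,::-1],None,fx=s,fy=s))
E
python3 - <<'E'
from h import *
for n in('side','top'):
    f=grab_frame(n); save(n+'1.png',f['img']); print(n,ray(f,(256,192)))
print(sense())
E
```

```text
side (array([207.16252943, 730.56943064, 602.95872426]), array([ 0.38900591, -0.73731304, -0.55245547]))
top (array([458.51781708,  51.74354859, 983.38183351]), array([ 0.13753712, -0.04953863, -0.98942779]))
{'clock': 0.1, 'qpos': array([-1.20836036e+00,  3.53586716e-01,  1.63404656e+00,  1.65224971e-05,
        1.15519200e+00, -2.38484657e-03]), 'qvel': array([ 5.59047559e-04, -2.36131758e-03, -1.89498711e-03, -1.16291211e-03,
        8.04158460e-05, -1.37867528e-03]), 'joint_efforts': array([-5.17800909e-04, -6.06357765e+01, -3.42821574e+01, -3.54150484e-05,
        4.00528588e-03,  4.62347813e-07]), 'eef_pos': array([ 222.86232601, -583.49353428,  249.33749706]), 'tcp_rot': array([-3.14036007e+00, -1.80473224e-05,  3.64814121e-01]), 'contact_force': array([ 0.77366278, -0.25612158,  0.29136288]), 'wrist_torque': array([-0.02370222,  0.01510997, -0.00244283]), 'grasp_force': 0.0, 'opening': 0.9987530701416754}
```

View pics/side1.png

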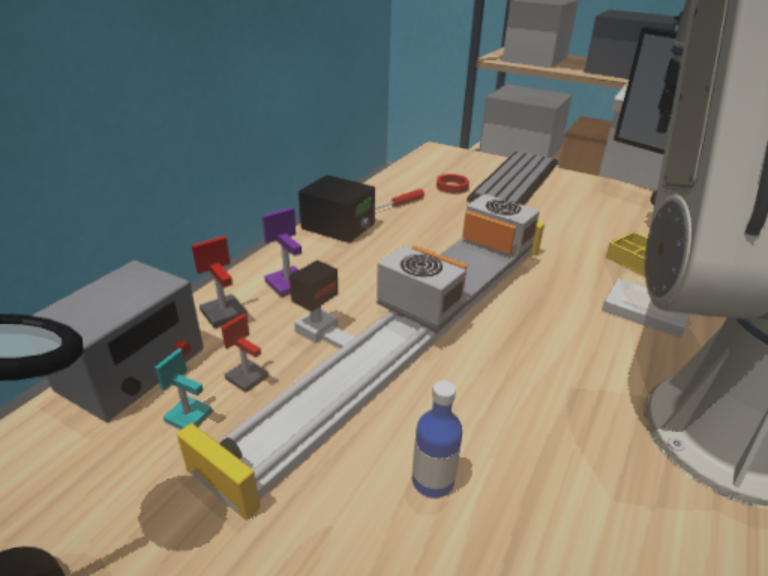

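View pics/top1.png

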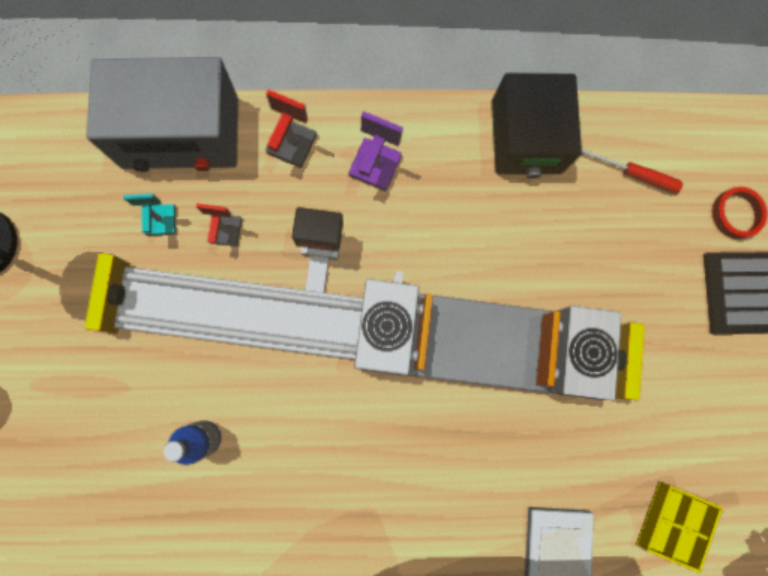

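Side: small red flag finger at about (250,347)/1.5, trolley at the far end, reader in the middle. Top: small red flag at (215,225)/1.5, pointer at (398,278)/1.5, orange pads at x≈425 and 550 (/1.5). I'll zoom in on the flag and pointer in both views.

```bash
python3 - <<'E'
from h import *
import pickle
F={n:grab_frame(n) for n in('side','top')}; pickle.dump(F,open('f0.pkl','wb'))
a=F['top']['img'][120:220,120:290]; b=F['side']['img'][195:270,100:228]
A=cv2.resize(a,None,fx=4.5,fy=4.5,interpolation=cv2.INTER_NEAREST)[:, :765]
save('crop1.png',A,1)
b=F['side']['img'][200:265,130:190]; c=F['side']['img'][130:230,240:340]
B=cv2.resize(b,(400,433),interpolation=cv2.INTER_NEAREST); save('crop2.png',B,1)
for n,f in F.items():
    h=cv2.cvtColor(f['img'],cv2.COLOR_RGB2HSV)
    for nm,lo,hi in(('yel',(22,150,90),(32,255,255)),('org',(8,170,90),(17,255,255)),('red',(0,180,60),(4,255,255)),('blue',(108,150,40),(122,255,255))):
        k,l,st,ce=cv2.connectedComponentsWithStats(cv2.inRange(h,lo,hi))
        for i in range(1,k):
            if st[i,4]>40: print(n,nm,st[i],ce[i].round(1),cv2.boxPoints(cv2.minAreaRect(np.argwhere(l==i)[:,::-1].astype(np.float32))).round(1).tolist())
E
```

```text
side yel [404 155  27  28 470] [419.  167.3] [[402.6000061035156, 169.8000030517578], [412.79998779296875, 149.39999389648438], [438.0, 162.0], [427.79998779296875, 182.39999389648438]]
side yel [118 283  51  40 702] [143.  302.1] [[116.30000305175781, 291.20001220703125], [124.80000305175781, 279.8999938964844], [168.8000030517578, 312.8999938964844], [160.3000030517578, 324.20001220703125]]
side org [311 141  32  12  45] [326.2 146.3] [[310.70001220703125, 141.89999389648438], [311.1000061035156, 140.6999969482422], [342.29998779296875, 151.10000610351562], [341.8999938964844, 152.3000030517578]]
side org [276 165  35  14  48] [293.6 171.3] [[275.8999938964844, 165.10000610351562], [276.5, 163.8000030517578], [310.0, 176.89999389648438], [309.5, 178.1999969482422]]
side red [140 175  14  12  84] [145.9 180.4] [[139.0, 176.8000030517578], [144.3000030517578, 172.60000610351562], [153.6999969482422, 184.39999389648438], [148.5, 188.60000610351562]]
side red [158 225  14   9  46] [164.4 229.2] [[158.0, 227.0], [160.1999969482422, 223.8000030517578], [171.5, 231.3000030517578], [169.30
[... 1211 characters left out ...]
06.0], [138.0, 106.0], [138.0, 111.0]]
top red [418 109  36  17 182] [436.3 117.4] [[417.3999938964844, 114.4000015258789], [419.70001220703125, 108.0999984741211], [453.8999938964844, 120.5999984741211], [451.5, 127.0]]
top red [480 125  31  33 215] [494.9 142.1] [[472.5, 139.5], [493.0, 119.0], [516.0, 142.0], [495.5, 162.5]]
top red [139 144   7  17  75] [142.1 151.9] [[138.6999969482422, 159.89999389648438], [141.39999389648438, 143.39999389648438], [145.60000610351562, 144.10000610351562], [142.89999389648438, 160.60000610351562]]
top blue [114 285  22  12 147] [125.3 290. ] [[114.0, 292.0], [115.69999694824219, 282.8999938964844], [136.6999969482422, 286.8999938964844], [135.0, 296.0]]
```

View pics/crop1.png

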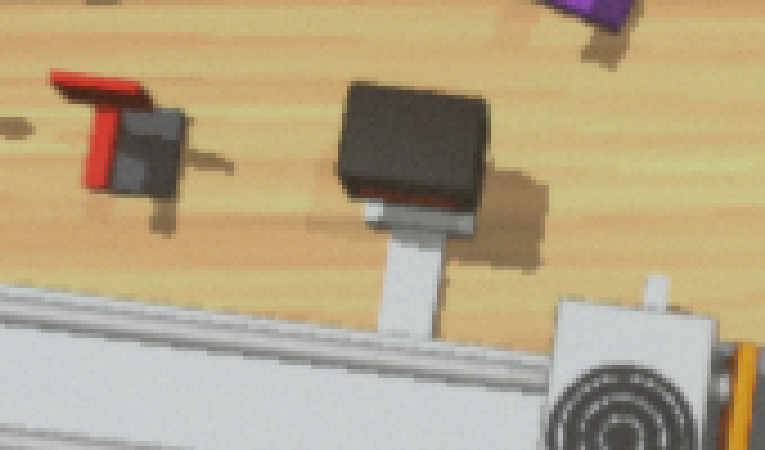

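View pics/crop2.png

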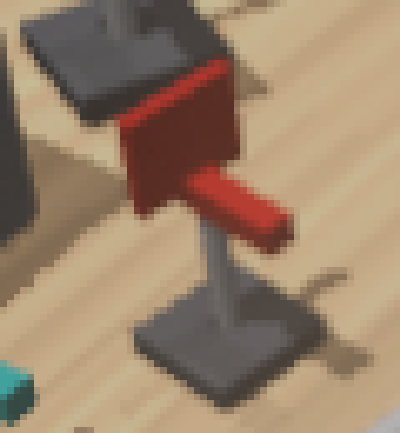

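The top crop shows the small flag's finger, with its tip at about (141,161) px, and the pointer tip at (266,181). In the side view the finger tip is at (171.8,233.2).

```bash
python3 - <<'E'
from h import *
import pickle
np.set_printoptions(precision=1,suppress=True)
F=pickle.load(open('f0.pkl','rb'));t,s=F['top'],F['side']
print('finger',tri(t,(141.1,161),s,(171.8,233.2)))
g=cv2.cvtColor(t['img'],cv2.COLOR_RGB2GRAY)
# stop top corners (boxes), heights checked by side view
# rail far edge and near edge in top: gradient profile columns
h=cv2.cvtColor(t['img'],cv2.COLOR_RGB2HSV)
wood=(h[:,:,1]>70)
for nm,rng in(('far',1),('near',-1)):
    P=[]
    for x in list(range(88,196))+([] ):
        col=~wood[160:260,x]
        i=np.where(col)[0]
        # largest run
        runs=np.split(i,np.where(np.diff(i)>1)[0]+1); r=max(runs,key=len)
        P.append((x,160+(r[0]-.5 if rng==1 else r[-1]+.5)))
    P=np.array(P); c=np.polyfit(P[:,0],P[:,1],1)
    for _ in range(4):
        k=abs(np.polyval(c,P[:,0])-P[:,1])<.8; c=np.polyfit(P[k,0],P[k,1],1)
    q=[onz(t,(x,np.polyval(c,x)),z) for z in(0,30) for x in(90,194)]
    print(nm,k.sum(),q, [np.degrees(np.arctan2(-(q[i]-q[i+1])[0],(q[i]-q[i+1])[1])) for i in(0,2)])
def o(f,lo=(8,150,60)):
    m=cv2.inRange(cv2.cvtColor(f['img'],cv2.COLOR_RGB2HSV),lo,(20,255,255)); m[:,:270 if f is s else 275]=0;m[270:]=0
    k,l,st,ce=cv2.connectedComponentsWithStats(m)
    for i in range(1,k):
        if st[i,4]>60: print(st[i],ce[i].round(1),cv2.boxPoints(cv2.minAreaRect(np.argwhere(l==i)[:,::-1].astype(np.float32))).round(1).tolist())
print('top');o(t);print('side');o(s)
print('stops', [onz(t,p,60) for p in((65.8,194.1),(421.5,241.2))])
print('pointer60',onz(t,(266,181.3),60))
E
```

```text
finger (array([659.6, 270.9,  76. ]), np.float64(1.491371697125691))
far 108 [array([635.5, 416.7,   0. ]), array([598.4, 156.7,   0. ]), array([630.1, 405.6,  30. ]), array([594.1, 153.5,  30. ])] [np.float64(-8.132681223407024), np.float64(-8.132681223407038)]
near 108 [array([530.6, 413. ,   0. ]), array([493.5, 156.6,   0. ]), array([528.4, 402. ,  30. ]), array([492.5, 153.4,  30. ])] [np.float64(-8.225215423627983), np.float64(-8.225215423627983)]
top
[475 129  19  30  92] [480.4 146. ] [[470.3999938964844, 133.39999389648438], [481.0, 129.0], [493.0, 158.0], [482.3999938964844, 162.39999389648438]]
[277 196  11  51 262] [282.4 221.9] [[276.29998779296875, 245.39999389648438], [282.20001220703125, 195.5], [288.29998779296875, 196.3000030517578], [282.3999938964844, 246.1999969482422]]
[358 207  16  51 547] [365.6 232.3] [[357.5, 256.20001220703125], [362.29998779296875, 206.10000610351562], [373.6000061035156, 207.10000610351562], [368.79998779296875, 257.29998779296875]]
side
[309 141  35  28 590] [325.5 154.2] [[305.6000061035156, 157.1999969482422], [311.29998779296875, 140.10000610351562], [344.8999938964844, 151.3000030517578], [339.20001220703125, 168.39999389648438]]
[276 164  35  15  78] [293.1 171. ] [[275.3999938964844, 165.5], [276.20001220703125, 163.5], [310.5, 176.60000610351562], [309.79998779296875, 178.5]]
stops [array([587.2, 450.1,  60. ]), array([ 465., -384.,   60.])]
pointer60 [612.  -18.5  60. ]
```

```bash
python3 - <<'E'
from h import *
import pickle
np.set_printoptions(precision=1,suppress=True)
F=pickle.load(open('f0.pkl','rb'));t,s=F['top'],F['side']
u=np.array([.1422,.9898,0]);v=np.array([.9898,-.1422,0])
def show(n,p,*a): print(n,p,'u %.1f v %.1f'%(p@u,p@v),*a)
show('finger',*tri(t,(141.1,161),s,(171.8,233.2)))
# front pad top strip centroid in both; rear pad face
show('frontpad top',*tri(t,(282.4,221.9),s,(293.1,171)))
for nm,x in(('front face edge',(285.3,221.2)),('rear strip left',(357.5+2.4,231)),('rear strip right',(371,232))):
    for z in(65,125): show(nm+str(z),onz(t,x,z))
for nm,x in(('rear pad top corner L/R',(310.7,140.5)),('',(344.5,151.8))): show(nm,onz(s,x,125))
show('pointer',onz(t,(266,181.3),60))
show('fl top76',onz(t,(141.1,161),76)); show('bottle z85',onz(t,(125.3,290),120))
E
```

```text
finger [659.6 270.9  76. ] u 361.9 v 614.4 1.491371697125691
frontpad top [510.8 -47.8 123.2] u 25.3 v 512.4 2.534497386611733
front face edge65 [517.2 -60.9  65. ] u 13.3 v 520.5
front face edge125 [513.3 -53.5 125. ] u 20.0 v 515.7
rear strip left65 [ 491.6 -235.    65. ] u -162.7 v 520.0
rear strip left125 [ 489.4 -216.3  125. ] u -144.5 v 515.2
rear strip right65 [ 488.8 -261.3   65. ] u -189.1 v 521.0
rear strip right125 [ 486.8 -240.8  125. ] u -169.2 v 516.1
rear pad top corner L/R [ 538.1 -244.4  125. ] u -165.4 v 567.4
 [ 425.5 -226.5  125. ] u -163.6 v 453.4
pointer [612.  -18.5  60. ] u 68.7 v 608.4
fl top76 [660.3 271.3  76. ] u 362.4 v 615.0
bottle z85 [372.2 289.5 120. ] u 339.4 v 327.2
```

>>> send_rows(moves=[[[0.0,0.02,0,0,0,-0.05,1],[0.02,0.04,0,0,0,-0.05,1],[0.025,0.04,0,0,0,-0.05,1],[0.025,0.04,0,0,0,-0.05,1],[0.025,0.04,0,0,0,-0.05,1],[0.025,0.04,0,0,0,-0.05,1],[0.025,0.04,0,0,0,-0.05,1],[0.025,0.04,0,0,0,-0.05,1],[0.025,0.04,0,0,0,-0.05,1],[0.025,0.04,0,0,0,-0.05,1]]])

```text
clock: 1.2
eef_pos: [443.7, -202.1, 250.1]
tcp_rot: [3.141, -0.0, -0.137]
contact_force: [0.1, -0.9, 1.0]
opening: 1.002
grasp_force: 0.0
```

>>> send_rows(moves=[[[0.03,0.034,0,0,0,-0.005,1],[0.028,0.034,0,0,0,0,1],[0,0,-0.03,0,0,0,1],[0,0,-0.04,0,0,0,1]]])

```text
clock: 1.6
eef_pos: [503.3, -134.9, 180.8]
tcp_rot: [3.141, -0.005, -0.137]
contact_force: [0.5, 0.3, -0.7]
opening: 1.001
grasp_force: 0.0
```

```bash
python3 - <<'E'
from h import *
t=grab_frame('top');s=grab_frame('side');w=grab_frame('wrist')
A=np.vstack([t['img'][130:290,180:440],s['img'][90:250,240:500]]);save('mid.png',np.hstack([A,w['img'][::1,::1][:320,:]]),1)
print(sense()['eef_pos'])
E
```

```text
[ 499.27963494 -135.24702968  178.34939474]
```

View pics/mid.png

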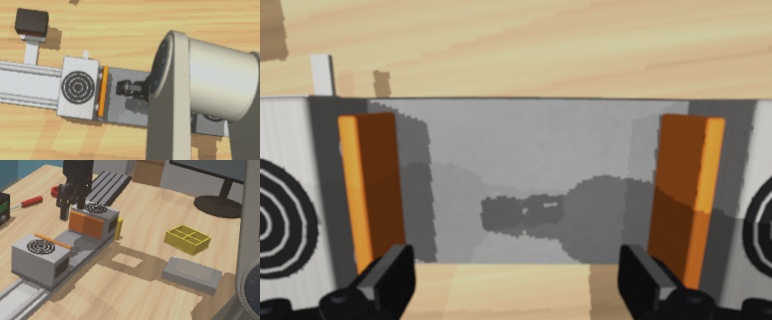

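The wrist view shows both orange pads outside the open fingers with clearance on each side. Lowering next.

>>> send_rows(moves=[[[0.002,0,-0.03,0,0,-0.005,1],[0,0,-0.03,0,0,0,1],[0,0,-0.028,0,0,0,1],[0,0,0,0,0,0,1]]])

```text
clock: 2.15
eef_pos: [501.9, -136.0, 91.0]
tcp_rot: [-3.141, 0.003, -0.146]
contact_force: [-1.2, -0.4, 0.8]
opening: 0.998
grasp_force: 0.0
```

```bash
cat > trk.py <<'E'
from h import *
import sys
U=np.array([.1422,.9898,0]);V=np.array([.9898,-.1422,0])
R=cv2.Rodrigues
def strip(f,n):
    """bright orange top edges of the pads -> u at z=124"""
    h=cv2.cvtColor(f['img'],cv2.COLOR_RGB2HSV); m=cv2.inRange(h,(8,150,150),(20,255,255))
    k,l,st,ce=cv2.connectedComponentsWithStats(m,connectivity=8); out=[]
    for i in range(1,k):
        if st[i,4]<15: continue
        c=ce[i]; p=onz(f,c,124)
        if abs(p@V-516)<60 and -200<p@U<420: out.append((round(p@U,1),round(p@V,1),int(st[i,4])))
    return out
def pads(w,pos,rot):
    from scipy.spatial.transform import Rotation as Ro
    T=np.array(w['T_tool_cam']); Rt=Ro.from_euler('xyz',rot).as_matrix()
    Rw=Rt@T[:3,:3]; o=Rt@T[:3,3]+pos
    h=cv2.cvtColor(w['img'],cv2.COLOR_RGB2HSV); m=cv2.inRange(h,(8,150,40),(20,255,255))
    k,l,st,ce=cv2.connectedComponentsWithStats(m); out=[]
    for i in range(1,k):
        if st[i,4]<300: continue
        out.append((st[i].tolist(),ce[i].round().tolist()))
    return o.round(),out
if __name__=='__main__':
    cams=sys.argv[1] if len(sys.argv)>1 else 'ts'
    s=sense(); print('t %.2f tcp u %.1f v %.1f z %.1f'%(s['clock'],s['eef_pos']@U,s['eef_pos']@V,s['eef_pos'][2]),s['contact_force'].round(1),'yaw %.3f'%s['tcp_rot'][2])
    for c,n in(('t','top'),('s','side')):
        if c in cams: print(n,strip(grab_frame(n),n))
    if 'w' in cams:
        s=sense(); w=grab_frame('wrist'); print(pads(w,s['eef_pos'],s['tcp_rot'])); save(f"w{s['clock']:.2f}.png",w['img'],1)
E
python3 trk.py tsw; ls pics
```

```text
t 2.15 tcp u -63.2 v 516.1 z 91.0 [-1.2 -0.4  0.8] yaw -0.146
top [(np.float64(24.8), np.float64(514.0), 211), (np.float64(-165.0), np.float64(474.5), 37)]
side [(np.float64(25.5), np.float64(510.3), 81)]
(array([ 569., -147.,  217.]), [([0, 135, 91, 175, 13034], [40.0, 222.0]), ([447, 134, 65, 176, 8867], [484.0, 226.0]), ([42, 369, 33, 15, 359], [59.0, 377.0])])
crop1.png
crop2.png
mid.png
side1.png
top1.png
w2.25.png
```

>>> send_rows(moves=[[[0.0006,0.004,0,0,0,0,1],[0.0008,0.006,0,0,0,0,1],[0.0006,0.004,0,0,0,0,1],[0.0004,0.003,0,0,0,0,1],[0.0003,0.002,0,0,0,0,1],[0.0003,0.002,0,0,0,0,1],[0.0003,0.002,0,0,0,0,1]]])

```text
clock: 3.0
eef_pos: [506.2, -112.7, 91.9]
tcp_rot: [-3.142, 0.0, -0.145]
contact_force: [-0.5, -0.6, -0.2]
opening: 0.997
grasp_force: 0.0
```

```bash
python3 trk.py ts
```

```text
t 3.00 tcp u -39.6 v 517.1 z 91.9 [-0.5 -0.6 -0.2] yaw -0.145
top [(np.float64(24.8), np.float64(551.5), 63), (np.float64(24.8), np.float64(483.1), 85), (np.float64(-165.1), np.float64(473.3), 33)]
side [(np.float64(25.8), np.float64(545.7), 28), (np.float64(25.4), np.float64(480.3), 35)]
```

>>> send_rows(moves=[[[0.0003,0.002,0,0,0,0,1],[0.0003,0.002,0,0,0,0,1],[0.0004,0.003,0,0,0,0,1],[0.0006,0.004,0,0,0,0,1],[0.0007,0.005,0,0,0,0,1],[0.0008,0.006,0,0,0,0,1],[0.001,0.007,0,0,0,0,1],[0.0011,0.008,0,0,0,0,1],[0.0013,0.009,0,0,0,0,1],[0.0014,0.01,0,0,0,0,1]]])

```text
clock: 4.1
eef_pos: [514.3, -56.1, 92.0]
tcp_rot: [-3.142, -0.0, -0.145]
contact_force: [0.7, 0.1, -0.3]
opening: 0.998
grasp_force: 0.2
```

>>> send_rows(moves=[[[0.0016,0.011,0,0,0,0,1],[0.0016,0.011,0,0,0,0,1],[0.0016,0.011,0,0,0,0,1],[0.0016,0.011,0,0,0,0,1],[0.0016,0.011,0,0,0,0,1],[0.0016,0.011,0,0,0,0,1],[0.0016,0.011,0,0,0,0,1],[0.0016,0.011,0,0,0,0,1],[0.0016,0.011,0,0,0,0,1]]])

```text
clock: 5.0
eef_pos: [528.7, 43.0, 92.0]
tcp_rot: [-3.142, 0.0, -0.145]
contact_force: [-0.3, -0.0, -0.6]
opening: 1.001
grasp_force: 0.0
```

```bash
python3 trk.py s
```

```text
t 5.00 tcp u 117.8 v 517.2 z 92.0 [-0.3 -0.  -0.6] yaw -0.145
side [(np.float64(-9.0), np.float64(494.5), 33), (np.float64(182.6), np.float64(546.1), 43), (np.float64(182.1), np.float64(481.8), 55)]
```

>>> send_rows(moves=[[[0.0009,0.006,0,0,0,0,1],[0.0003,0.002,0,0,0,0,1],[0,0,0,0,0,0,1]]])

```text
clock: 5.35
eef_pos: [529.8, 50.2, 92.0]
tcp_rot: [3.142, 0.0, -0.145]
contact_force: [-0.2, -0.3, 0.3]
opening: 1.001
grasp_force: 0.0
```

```bash
python3 trk.py s
```

```text
t 5.35 tcp u 125.0 v 517.2 z 92.0 [-0.2 -0.3  0.3] yaw -0.145
side [(np.float64(26.3), np.float64(487.8), 29), (np.float64(217.8), np.float64(510.6), 136)]
```

>>> send_rows(moves=[[[0,0,0,0,0,0,1],[0.0001,0.001,0,0,0,0,1],[0.0004,0.003,0,0,0,0,1],[0.0007,0.005,0,0,0,0,1],[0.001,0.007,0,0,0,0,1],[0.0011,0.008,0,0,0,0,1],[0.001,0.007,0,0,0,0,1],[0.0009,0.006,0,0,0,0,1],[0.0007,0.005,0,0,0,0,1],[0.0006,0.004,0,0,0,0,1]]])

```text
clock: 6.4
eef_pos: [536.3, 96.7, 92.0]
tcp_rot: [3.142, -0.0, -0.145]
contact_force: [-0.2, 0.6, 1.2]
opening: 1.002
grasp_force: 0.2
```

>>> send_rows(moves=[[[0.0004,0.003,0,0,0,0,1],[0.0003,0.002,0,0,0,0,1]]])

```text
clock: 6.6
eef_pos: [537.0, 101.4, 92.0]
tcp_rot: [-3.142, -0.0, -0.145]
contact_force: [0.1, 0.5, 0.3]
opening: 1.001
grasp_force: 0.2
```

```bash
python3 trk.py ts
```

```text
t 6.60 tcp u 176.7 v 517.1 z 92.0 [0.1 0.5 0.3] yaw -0.145
top [(np.float64(113.6), np.float64(471.9), 30)]
side [(np.float64(113.0), np.float64(481.2), 29), (np.float64(305.2), np.float64(513.6), 178)]
```

>>> send_rows(moves=[[[0.0003,0.002,0,0,0,0,1],[0.0003,0.002,0,0,0,0,1],[0.0003,0.002,0,0,0,0,1]]])

```text
clock: 7.0
eef_pos: [537.8, 107.1, 91.9]
tcp_rot: [3.142, 0.0, -0.145]
contact_force: [0.3, -0.7, 0.1]
opening: 0.999
grasp_force: 0.0
```

```bash
python3 trk.py s; python3 trk.py s
```

```text
t 7.00 tcp u 182.5 v 517.1 z 91.9 [ 0.3 -0.7  0.1] yaw -0.145
side [(np.float64(110.9), np.float64(483.9), 34), (np.float64(302.8), np.float64(513.6), 181)]
t 7.05 tcp u 182.8 v 517.2 z 92.0 [1.  0.  0.5] yaw -0.145
side [(np.float64(110.7), np.float64(482.0), 32), (np.float64(302.3), np.float64(514.1), 179)]
```

>>> send_rows(moves=[[[0.0006,0.004,0,0,0,0,1],[0.0011,0.008,0,0,0,0,1],[0.0014,0.01,0,0,0,0,1],[0.0014,0.01,0,0,0,0,1],[0.0011,0.008,0,0,0,0,1],[0.0007,0.005,0,0,0,0,1],[0.0001,0.001,0,0,0,0,1],[0,0,0,0,0,0,1]]])

```text
clock: 7.9
eef_pos: [544.2, 153.3, 91.9]
tcp_rot: [3.141, 0.0, -0.145]
contact_force: [-0.5, -0.7, -0.3]
opening: 1.003
grasp_force: 0.0
```

```bash
python3 trk.py ts;  python3 trk.py s
```

```text
t 7.90 tcp u 229.1 v 516.8 z 91.9 [-0.5 -0.7 -0.3] yaw -0.145
top [(np.float64(109.7), np.float64(514.9), 184), (np.float64(299.9), np.float64(468.5), 24)]
side [(np.float64(109.7), np.float64(495.8), 48), (np.float64(300.8), np.float64(510.8), 164)]
t 8.00 tcp u 228.7 v 516.9 z 91.9 [-0.2 -0.7 -0.9] yaw -0.145
side [(np.float64(109.7), np.float64(495.8), 48), (np.float64(300.8), np.float64(511.4), 165)]
```

>>> send_rows(moves=[[[0.0004,0.003,0,0,0,0,1],[0.0004,0.003,0,0,0,0,1],[0.0001,0.001,0,0,0,0,1],[0.0002,0.001,0,0,0,0,1],[0.0001,0.001,0,0,0,0,1],[0.0002,0.001,0,0,0,0,1],[0.0001,0.001,0,0,0,0,1],[0.0002,0.001,0,0,0,0,1],[0.0001,0.001,0,0,0,0,1],[0.0002,0.001,0,0,0,0,1]]])

```text
clock: 9.05
eef_pos: [546.3, 167.2, 92.0]
tcp_rot: [-3.142, 0.0, -0.145]
contact_force: [-0.6, 0.6, -0.1]
opening: 0.995
grasp_force: 0.0
```

>>> send_rows(moves=[[[0.0001,0.001,0,0,0,0,1],[0.0002,0.001,0,0,0,0,1],[0.0001,0.001,0,0,0,0,1],[0.0002,0.001,0,0,0,0,1],[0.0001,0.001,0,0,0,0,1]]])

```text
clock: 9.55
eef_pos: [547.0, 172.2, 92.0]
tcp_rot: [3.142, 0.0, -0.145]
contact_force: [-0.7, -0.3, -1.2]
opening: 0.999
grasp_force: 0.1
```

```bash
python3 trk.py s;  python3 trk.py s
```

```text
t 9.55 tcp u 248.2 v 516.9 z 92.0 [-0.7 -0.3 -1.2] yaw -0.145
side [(np.float64(121.1), np.float64(498.8), 52), (np.float64(312.7), np.float64(547.4), 54), (np.float64(312.3), np.float64(482.0), 73)]
t 9.60 tcp u 248.3 v 516.9 z 92.0 [-0.1 -0.1  0.6] yaw -0.145
side [(np.float64(121.8), np.float64(498.5), 51), (np.float64(313.5), np.float64(547.8), 54), (np.float64(313.0), np.float64(481.2), 69)]
```

>>> send_rows(moves=[[[0,0,0,0,0,0,1],[0,0,0,0,0,0,1],[0,0,0,0,0,0,1],[0,0,0,0,0,0,1],[0,0,0,0,0,0,1]]])

```text
clock: 10.15
eef_pos: [547.0, 172.1, 92.0]
tcp_rot: [-3.142, 0.0, -0.145]
contact_force: [0.9, -0.6, 0.8]
opening: 0.998
grasp_force: 0.0
```

```bash
python3 trk.py s;  python3 - <<'E'
from trk import *
t=grab_frame('top');s=grab_frame('side');print(strip(s,0))
save('end1.png',np.hstack([cv2.resize(t['img'][120:220,90:190],(400,400),interpolation=cv2.INTER_NEAREST),cv2.resize(s['img'][180:280,130:230],(400,400),interpolation=cv2.INTER_NEAREST)]),1)
E
```

```text
t 10.15 tcp u 248.1 v 516.9 z 92.0 [ 0.9 -0.6  0.8] yaw -0.145
side [(np.float64(127.0), np.float64(496.8), 52), (np.float64(318.2), np.float64(511.9), 171)]
[(np.float64(127.5), np.float64(497.0), 54), (np.float64(318.6), np.float64(510.6), 169)]
```

View pics/end1.png

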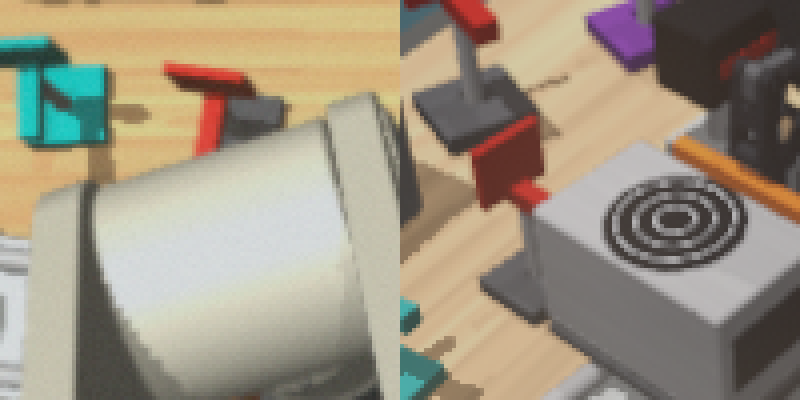

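The arm hides the pointer from above, and the unit hides it from the side. The strip is at u=318.6 against a goal of about 319, so I'll let it settle and re-measure.

>>> send_rows(moves=[[[0,0,0,0,0,0,1],[0,0,0,0,0,0,1],[0,0,0,0,0,0,1]]])

```text
clock: 10.6
eef_pos: [547.0, 172.1, 92.0]
tcp_rot: [3.142, 0.0, -0.145]
contact_force: [0.2, 0.2, -0.8]
opening: 1.004
grasp_force: 0.0
```

```bash
python3 trk.py s;  python3 trk.py s
```

```text
t 10.60 tcp u 248.2 v 516.9 z 92.0 [ 0.2  0.2 -0.8] yaw -0.145
side [(np.float64(127.7), np.float64(497.3), 51), (np.float64(318.9), np.float64(511.3), 170)]
t 10.65 tcp u 248.1 v 516.9 z 92.0 [-0.8  0.5  0.6] yaw -0.145
side [(np.float64(127.7), np.float64(496.2), 51), (np.float64(318.8), np.float64(510.9), 170)]
```

It has stopped at 318.8. I'll centre the hand in the bay, lift it out and clear the view.

>>> send_rows(moves=[[[-0.001,-0.007,0,0,0,0,1],[-0.0014,-0.01,0,0,0,0,1],[-0.0011,-0.008,0.005,0,0,0,1],[0,0,0.03,0,0,0,1],[0,0,0.04,0,0,0,1],[0,0,0.04,0,0,0,1],[0,0,0.04,0,0,0,1],[-0.02,-0.04,0.01,0,0,0,1],[-0.02,-0.045,0,0,0,0,1],[-0.02,-0.045,0,0,0,0,1]]])

```text
clock: 11.7
eef_pos: [482.5, 15.5, 257.9]
tcp_rot: [-3.142, -0.002, -0.144]
contact_force: [-0.1, 0.1, 0.3]
opening: 1.002
grasp_force: 0.0
```

>>> send_rows(moves=[[[-0.02,-0.045,0,0,0,0,1],[-0.02,-0.045,0,0,0,0,1],[-0.02,-0.045,0,0,0,0,1],[-0.02,-0.03,0,0,0,0,1],[0,0,0,0,0,0,1]]])

```text
clock: 12.2
eef_pos: [400.8, -151.0, 257.3]
tcp_rot: [3.141, 0.0, -0.15]
contact_force: [-0.3, -0.2, -0.1]
opening: 1.001
grasp_force: 0.0
```

```bash
python3 trk.py ts;  python3 - <<'E'
from trk import *
t=grab_frame('top')
save('end2.png',cv2.resize(t['img'][130:210,100:220],None,fx=6,fy=6,interpolation=cv2.INTER_NEAREST),1)
E
```

```text
t 12.20 tcp u -92.5 v 418.1 z 257.3 [-0.3 -0.2 -0.1] yaw -0.150
top [(np.float64(317.5), np.float64(519.2), 106), (np.float64(126.9), np.float64(513.1), 139)]
side [(np.float64(129.8), np.float64(512.8), 109), (np.float64(319.0), np.float64(511.7), 159)]
```

View pics/end2.png

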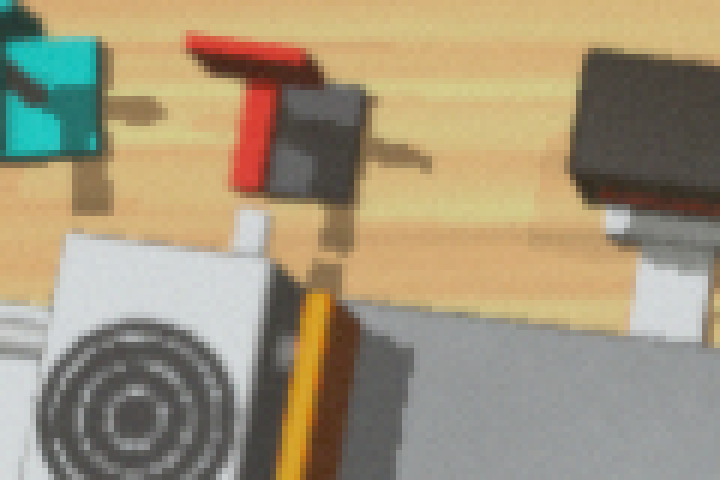

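The pointer tip is at about (142.5,165) px and the flag finger tip at about (141.5,161.5), so they look aligned. Checking the numbers.

```bash
python3 - <<'E'
from trk import *
t=grab_frame('top'); p=onz(t,(142.4,165),60); f=onz(t,(141.3,161.5),76); print(p@U,f@U,p@V,f@V, strip(t,0),strip(grab_frame('side'),0))
E
```

```text
362.11978971521626 361.7388037604844 608.8690773243399 613.8785815943277 [(np.float64(321.4), np.float64(549.5), 25), (np.float64(315.1), np.float64(508.8), 67), (np.float64(127.0), np.float64(513.4), 140)] [(np.float64(129.8), np.float64(512.8), 109), (np.float64(319.0), np.float64(511.7), 159)]
```

Pointer and flag agree to under 1 mm, and the trolley is at rest.

```bash
python3 -c "from rig import sign_off; print(sign_off())"
```

```text
the job is handed in; nothing more can be done
None
```

The job is handed in: the label passed the reader in one forward run at about 10–11 cm/s, and the trolley rests with its pointer within about 1 mm of the red flag and the hand clear of the bay; while braking it bounced back a few millimetres short of the flag, well past the reader, and I nudged it forward on the front pad.

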